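# Load three brass blanks against their hidden stops in numbered order and clamp them

### The arm

A 6-joint arm with a two-finger parallel gripper is mounted at the origin on the work surface. World frame = base frame: x ahead of the robot, y to its left, z up, the work surface at z = 0. Lengths are in m, angles in rad, forces in N, time in s.
With the tool pointing down it reaches from about 0.275 to 0.725 m from the base axis. Payload 5.6 kg.
Tool frame: the origin (TCP) lies between the finger pads; the fingertips stand 22 mm ahead of it and the grasp point (between the pads) lies 3 mm ahead of it; z points along the fingers, y is the line along which they close (so a half turn about z gives the same grasp; the last joint's range is limited). The gripper opens to 85 mm and grips with 20 to 120 N. Pads are 22 mm wide; open, the fingers measure 114 mm over their backs; the gripper's body (76 mm by 85 mm) begins 54 mm behind the grasp point. The pads swing forward as they close: fully open they stand 13 mm farther back than shut.
Start: joints at [-1.026, 0.255, 0.108, 0, -1.424, -0.285], TCP at [0.141, -0.532, 0.253] pointing down, gripper open.
Joint ranges: [-2.95, 2.95], [-1.21, 1.97], [-1.09, 1.5], [-2.87, 1.71], [-2.94, -0.07], [-3.05, 3.05]. Speed limits (rad/s): [2.57, 2.57, 3.14, 3.14, 3.14, 3.14].

### API

Orientations are given as a unit quaternion [w, x, y, z].
In Python, from plant import sensors, optics, env gives the robot as it stands.
- The arm moves only by the tool arm_command, never from a script. Its argument "series" is a list of rows, each a list of 7 numbers: the shift along the world's x, y, z in units of 500 mm (1.0 is 500 mm), then the turn, a rotation vector about the world's x, y, z in units of 2 pi rad (1.0 is 2 pi rad), then the opening, from 0 (shut) to 1 (fully open). In form: [[dx, dy, dz, wx, wy, wz, hand], ...]. A call has 1 to 12 rows; each row shifts and turns the commanded pose from where the row before left it; what a row does not reach is not made up. A row lasts 1/8 s, in which the tool goes at most 62.5 mm and 10.7 degrees, less where a joint would pass 70% of its speed; a pose out of reach is approached as far as the arm can. A call with a number of a shift or a turn outside -1 to 1 is refused whole. A call with a gripper value outside its range is refused whole. The fingers move at their own pace and stop on an object; the grip force is fixed at half the most. Time passes only in rows, so rows that do not move let the fingers close. It gives the time, the measured TCP pose, the force, the opening and the grip force at its end, in the units of the state.
- sensors.state(): the state, without advancing time (a new reading comes with each control period).
- optics.capture(name): name is "side" or "top"; returns a dict with "color" (400x640x3 uint8, red, green, blue), "camera_matrix" (3x3 intrinsics, pixels), "R" (3x3) and "t" (3): a world point X has camera coordinates R X + t. Camera axes: x right, y down, z forward; pixel columns grow to the right and rows downward; lengths in m; the calibration is good to about 2 mm. A picture is of the moment at which its call begins. There is no depth.
- env.close_job(): hands the job in; it is judged then, once.
The state is a dict: "time_s": time; "joints": joint angles; "dq": joint speeds; "joint_torque": joint torques, N m; "position": TCP position; "tcp_rot": TCP orientation; "wrist_force": force on the tool from outside, world axes, zero at the start; "ft_torque": the same for the moment, N m; "finger_gap": finger opening in m; "grip_force": force on a finger pad.
Only numpy, scipy, OpenCV 4.12 (cv2) and the standard library are available. Lean on these libraries where they do the work, as an engineer would, in place of code of your own. Each camera call takes 0.05 s, during which the arm holds its last target. There are 200 camera calls.

### The job

Make sure the jig's drop bar is swung open (it may be lying shut), then push the three brass blanks, each straight into the bay in front of it, in the order of the studs on the bay tags (one, two, three). Push each one gently until you feel it touch its depth stop under the cover: fully home, but without shifting the stop, which is already set. Then swing the bar back down onto the blanks, and leave the pliers, bowl and steel puck where they are.

Things in the scene. Friction and masses are not known exactly. Their poses are not given: they have to be found in the camera images.
- jig: Steel jig fixed on the bench. Origin: bench height, middle of the front edge of its cover; x points into the bays (away from the robot), y left, z up; offsets below are in these axes. Three bays 26 to 28 mm wide at y = -42, 0, +42 mm, floored by the bench. x = 0 to 96: cover, top 32 mm, tunnels 24 mm high. x = 0 to -32: side rails 8 mm high, tapering to points at x = -62 to guide blanks in.
- stop_zone (a point): Point in the middle tunnel at x = 25, z = 10 mm. Each bay has a steel stop block, hidden under the cover, whose front face lies anywhere from x = 12 to 37 mm, different in each bay and each time. Only friction holds it: it stands under less than 18 N of push, slides back under more, and must not be shifted more than 5 mm.
- bar_shut (a point): Fixed mark: centre of the drop bar when shut (x = -8, y = 0, z = 21 mm). Steel bar 12 mm square, 150 mm long along y, carried by side arms at y = -78 and +78 mm from the shaft; shut, it blocks the bays. Laid on blanks its centre is at z = 26 mm. It may be shut or open at the start and this is not reported: look or feel.
- handle_foot (a point): Fixed mark: left end of the bar's shaft (x = 75, y = +135, z = 45 mm; the shaft runs along y). Here a round handle, 12 mm thick, is fixed; bar shut, it stands straight up, its 24 mm ball knob at z = 135 mm. Push it to +x with 1 to 3 N to lift the bar. Turned past 0.75 rad the weighted bar falls open by itself; before that it falls shut.
- bar_open (a point): Fixed mark: centre of the drop bar when fully open (x = 41, y = 0, z = 125 mm; shaft turned 1.45 rad). The handle then lies back at z below 72 mm. To shut it, pull the upright bar from behind towards -x with 1 to 3 N until it falls onto the blanks. Between the arms (y = -70 to +70 mm) there is free room behind the bar above z = 60 mm.
- tag1: Number tag with ONE brass stud: dark steel plate 30 x 32 x 2 mm with studs 7 mm across, fixed on top of the cover over its bay, 34 mm behind the cover's front edge; origin under its centre. Its bay is the first to be filled. The tags lie over different bays each time; a tag has the jig's y and so tells its bay.
- tag2: Number tag with TWO brass studs, same make; its bay is filled second.
- tag3: Number tag with THREE brass studs, same make; its bay is filled last.
- blank1_mid (a point): Centre (half-way up, 10 mm above the bench) of the plain brass bar blank that lies before the jig's bay at y = -42 mm: 60 mm long (its x axis, roughly into the bay), 22 mm wide, 20 mm high, 0.14 to 0.28 kg. It slides on the bench with 1 to 3 N, and may catch against the rails for a moment with some 6 N.
- blank2_mid (a point): Centre (half-way up, 10 mm above the bench) of the plain brass bar blank that lies before the jig's bay at y = 0 mm: 60 mm long (its x axis, roughly into the bay), 22 mm wide, 20 mm high, 0.14 to 0.28 kg. It slides on the bench with 1 to 3 N, and may catch against the rails for a moment with some 6 N.
- blank3_mid (a point): Centre (half-way up, 10 mm above the bench) of the plain brass bar blank that lies before the jig's bay at y = 42 mm: 60 mm long (its x axis, roughly into the bay), 22 mm wide, 20 mm high, 0.14 to 0.28 kg. It slides on the bench with 1 to 3 N, and may catch against the rails for a moment with some 6 N.
- pliers: Loose pliers with red handles, 125 mm long, 13 mm high, lying to the right of the jig; origin near the rivet, under it. Not to be disturbed.
- bowl: Loose steel bowl, 90 mm across, 40 mm high; origin under its centre. Not to be disturbed.
- puck: Loose steel puck, 48 mm across, 32 mm high, left of the blanks; origin under its centre. Not to be disturbed.

How it is judged:
On the way, in this order (a step that is already met when the one before it is completed fails the run):
1. the bar blank before the bay with one stud is pushed in until it touches that bay's stop (((y of blank1_mid in the frame of tag1 between -0.012 and 0.012 m and distance between blank1_nose and stop1_c0 below 0.0078 m) or (y of blank2_mid in the frame of tag1 between -0.012 and 0.012 m and distance between blank2_nose and stop2_c0 below 0.0078 m) or (y of blank3_mid in the frame of tag1 between -0.012 and 0.012 m and distance between blank3_nose and stop3_c0 below 0.0078 m))), for 0.2 s.
2. the bar blank before the bay with two studs is pushed in until it touches that bay's stop (((y of blank1_mid in the frame of tag2 between -0.012 and 0.012 m and distance between blank1_nose and stop1_c0 below 0.0078 m) or (y of blank2_mid in the frame of tag2 between -0.012 and 0.012 m and distance between blank2_nose and stop2_c0 below 0.0078 m) or (y of blank3_mid in the frame of tag2 between -0.012 and 0.012 m and distance between blank3_nose and stop3_c0 below 0.0078 m))), for 0.2 s.
3. the bar blank before the bay with three studs is pushed in until it touches that bay's stop (((y of blank1_mid in the frame of tag3 between -0.012 and 0.012 m and distance between blank1_nose and stop1_c0 below 0.0078 m) or (y of blank2_mid in the frame of tag3 between -0.012 and 0.012 m and distance between blank2_nose and stop2_c0 below 0.0078 m) or (y of blank3_mid in the frame of tag3 between -0.012 and 0.012 m and distance between blank3_nose and stop3_c0 below 0.0078 m))), for 0.2 s.
4. the drop bar is swung down and lies on the blanks (height (world z) of clamp_c0 below 0.031 m), for 0.2 s.
At the end, for the whole second after the job is handed in: All three blanks lie in their bays at rest, each with its nose within about 2.5 mm of its stop, no stop moved by more than 5 mm, and the drop bar rests shut on the blanks (bar centre below 31 mm) (distance between blank1_nose and stop1_c0 below 0.0078 m and distance between blank2_nose and stop2_c0 below 0.0078 m and distance between blank3_nose and stop3_c0 below 0.0078 m and distance of each of stop1_c0, stop2_c0, stop3_c0 from where it was at the start of the episode below 0.005 m and height (world z) of clamp_c0 below 0.031 m and (contact force between clamp and blank1 above 0.1 N or contact force between clamp and blank2 above 0.1 N or contact force between clamp and blank3 above 0.1 N) and linear speed of each of blank1, blank2, blank3 below 0.01 m/s); the robot touches nothing.
It fails at once if a depth stop is shifted by more than 5 mm (distance of any of stop1_c0, stop2_c0, stop3_c0 from where it was at the start of the episode above 0.005 m).
It fails at once if the pliers is moved by more than 20 mm (distance of pliers from where it was at the start of the episode above 0.02 m).
It fails at once if the bowl is moved by more than 20 mm (distance of bowl from where it was at the start of the episode above 0.02 m).
It fails at once if the puck is moved by more than 20 mm (distance of puck from where it was at the start of the episode above 0.02 m).
It also fails if it takes over 70 s, if anything falls off the work surface, if the arm or the gripper's body presses on something with over 40 N, if the wrist force passes 120 N, or if a joint passes its speed limit or range.

## Working session

There is one attempt and no reset: what is moved stays moved. The work goes in short steps, Python scripts to look and compute and a tool call to move; the robot and the scene stay as the last step left them, time stands still between calls to the robot, and variables do not carry over. Pictures are saved under pics/ and viewed, at most 10 in all, crops included, and the job is handed in when it is done.

Besides the shell and the picture viewer there is one more tool, called after ">>>" by a JSON object that holds its "method" and its "body", one argument or row to a line. arm_command: Moves the arm, as the interface text tells. Its arguments: {"type":"object","properties":{"series":{"type":"array"}},"required":["series"]}

```bash
mkdir -p pics && python3 - <<'E'
from plant import sensors, optics, env
import cv2,pickle
s=sensors.state();print(s)
for n in("top","side"):
    c=optics.capture(n);pickle.dump(c,open(f"{n}.pkl","wb"));cv2.imwrite(f"pics/{n}0.png",c["color"][:,:,::-1]);print(n,c["camera_matrix"],c["R"],c["t"])
E
```

```text
{'time_s': 0.0, 'joints': array([-1.02639187e+00,  2.55753450e-01,  1.07037073e-01, -4.71011161e-04,
       -1.42388934e+00, -2.84622490e-01]), 'dq': array([-0.0017228 , -0.00012187,  0.0024725 ,  0.00096242,  0.00074727,
        0.00088383]), 'joint_torque': array([-5.73673169e-04, -3.86630094e+01,  2.37938261e+01,  5.36529064e+00,
       -6.09198338e-03,  2.72667222e-05]), 'position': array([ 0.14123948, -0.53110291,  0.25240579]), 'tcp_rot': array([-1.51150429e-04, -1.29491595e-01,  9.91580079e-01,  9.21892861e-04]), 'wrist_force': array([-0.57208627, -0.37967208, -0.58547853]), 'ft_torque': array([-0.01344663, -0.00178206,  0.01047987]), 'grip_force': 0.0, 'finger_gap': 0.08576286999973924}
top [[434.32801041   0.         319.63801999]
 [  0.         434.32801041 197.65652352]
 [  0.           0.           1.        ]] [[ 0.02819118 -0.99935978  0.02202914]
 [-0.99715763 -0.02965581 -0.06926174]
 [ 0.06987069 -0.02001395 -0.99735527]] [-0.09305675  0.46897499  0.95443655]
side [[363.23174334   0.         321.29377175]
 [  0.         363.23174334 193.53380189]
 [  0.           0.           1.        ]] [[ 0.99812864 -0.06103157  0.00378884]
 [-0.04207935 -0.73049345 -0.68162207]
 [ 0.04436819  0.68018708 -0.73169461]] [-0.48491578  0.04186508  0.84471066]
```

View pics/top0.png

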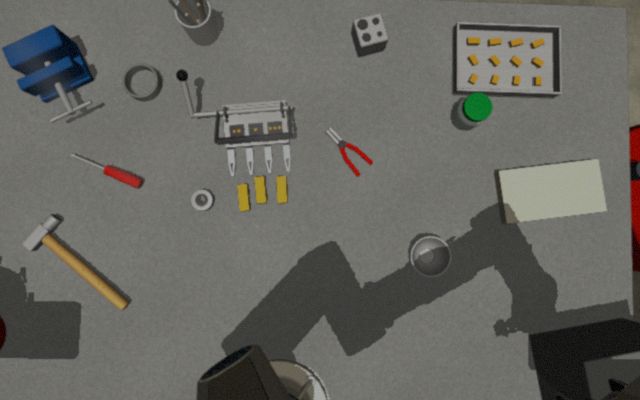

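View pics/side0.png

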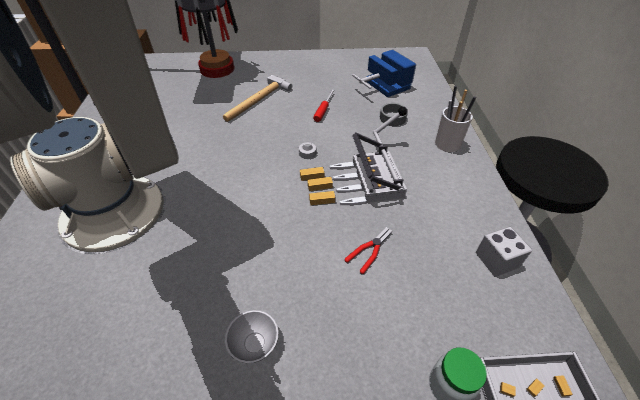

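The jig is at about (255,130) in the top view. The handle lies back, with its knob at (182,75), so the bar looks open. The blanks are at (243,197), (260,189) and (282,189), the puck at (202,200) and the pliers at (350,150). I'll zoom in next.

```bash
cat > h.py <<'E'
import numpy as np,cv2,pickle
def load(n): return pickle.load(open(n+".pkl","rb"))
def ray(c,uv,z):
    d=c["R"].T@np.linalg.solve(c["camera_matrix"],[uv[0],uv[1],1.]);o=-c["R"].T@c["t"]
    return o+d*(z-o[2])/d[2]
def proj(c,X):
    p=c["camera_matrix"]@(c["R"]@np.asarray(X)+c["t"]);return p[:2]/p[2]
def blobs(c,lo=(18,120,90),hi=(32,255,255),amin=8):
    m=cv2.inRange(cv2.cvtColor(c["color"],cv2.COLOR_RGB2HSV),lo,hi)
    cs,_=cv2.findContours(m,cv2.RETR_EXTERNAL,cv2.CHAIN_APPROX_NONE)
    return [k for k in cs if cv2.contourArea(k)>=amin]
E
python3 - <<'E'
from h import *
t,s=load("top"),load("side")
a=cv2.resize(t["color"][60:215,165:305],None,fx=3.8,fy=3.8,interpolation=cv2.INTER_CUBIC)
b=cv2.resize(s["color"][95:215,290:420],None,fx=3.8,fy=3.8,interpolation=cv2.INTER_CUBIC)
cv2.imwrite("pics/ta.png",a[:,:,::-1]);cv2.imwrite("pics/sa.png",b[:,:,::-1])
for n,c in(("top",t),("side",s)):
  for k in blobs(c):
    r=cv2.minAreaRect(k)
    if 160<r[0][0]<420 and r[0][1]<215: print(n,np.round(r[0],1),np.round(r[1],1),round(r[2],1),cv2.contourArea(k), ray(c,r[0],.02).round(4))
E
```

```text
top [243.1 197. ] [26.8 10.2] 84.3 243.0 [0.4676 0.0908 0.02  ]
top [281.5 189. ] [26.4  9.9] 87.1 229.0 [0.488  0.0062 0.02  ]
top [260.1 189.5] [26.8 10.2] 84.3 240.5 [0.4855 0.0537 0.02  ]
side [321.5 195.3] [ 6.8 24.9] 84.0 137.5 [0.4866 0.005  0.02  ]
side [319.7 180.9] [ 6.6 24.2] 82.9 125.5 [0.485  0.0531 0.02  ]
side [311.4 170.9] [ 5.9 22.9] 82.4 109.0 [0.4664 0.0896 0.02  ]
```

View pics/ta.png

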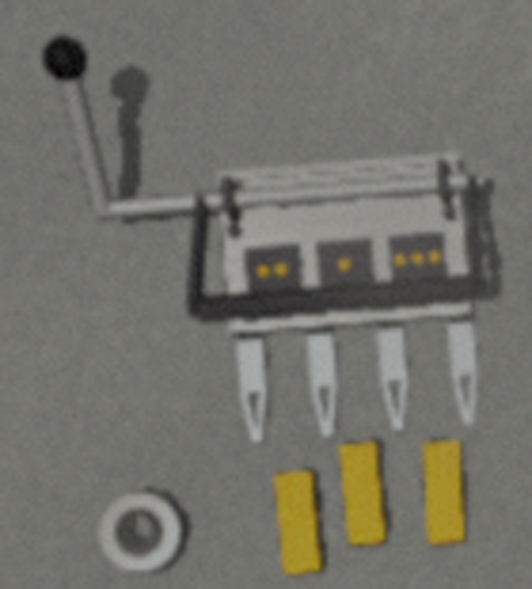

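View pics/sa.png

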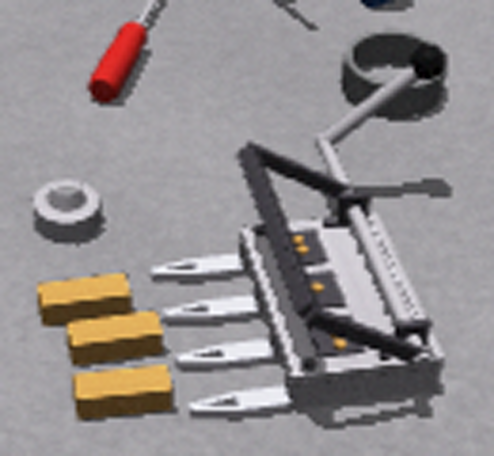

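The bar stands open. By studs, the order is middle bay (one), left (two), right (three). Next I'll get the jig pose from the rail tips, the studs and the cover edge.

```bash
python3 - <<'E'
from h import *
t,s=load("top"),load("side")
T=lambda u,v:(u/3.8+165-.37,v/3.8+60-.37)
S=lambda u,v:(u/3.8+290-.37,v/3.8+95-.37)
tt=[T(*p) for p in((257,440),(326,435),(398,428),(470,422))]
st=[S(*p) for p in((152,271),(162,310),(177,355),(190,405))]
A=np.array([ray(t,p,.004) for p in tt]);B=np.array([ray(s,p,.004) for p in st]);print(A.round(4));print(B.round(4))
for n,k in (("2",(272,269)),("1",(344,264)),("3",(417,257))): print(n,ray(t,T(*k),.035).round(4))
for n,k in (("2",(300,245)),("1",(317,286)),("3",(340,342))): print(n,ray(s,S(*k),.035).round(4))
print("front",ray(t,T(230,332),.032),ray(t,T(472,317),.032), ray(s,S(240,232),.032),ray(s,S(290,375),.032))
print("bar",ray(t,T(190,305),.125),ray(t,T(498,290),.125))
print("puck",ray(t,T(141,532),.032),"knob",ray(t,T(65,58),.06))
for c in(t,s):
  for k in blobs(c):
    r=cv2.minAreaRect(k)
    if 160<r[0][0]<420 and 160<r[0][1]<215:
      if c is t:
        P=np.array([ray(c,q,.02)[:2] for q in cv2.boxPoints(r)]);R=cv2.minAreaRect(P.astype(np.float32)*1000);print(np.round(R[0],1),np.round(R[1],1),round(R[2],1))
E
```

```text
[[ 0.517   0.1197  0.004 ]
 [ 0.5213  0.0788  0.004 ]
 [ 0.5268  0.0361  0.004 ]
 [ 0.5318 -0.0067  0.004 ]]
[[ 0.5151  0.1225  0.004 ]
 [ 0.5188  0.0839  0.004 ]
 [ 0.5251  0.0418  0.004 ]
 [ 0.5294 -0.0019  0.004 ]]
2 [0.6137 0.1095 0.035 ]
1 [0.618  0.0679 0.035 ]
3 [0.6236 0.0256 0.035 ]
2 [0.6124 0.1088 0.035 ]
1 [0.6174 0.0687 0.035 ]
3 [0.6237 0.0175 0.035 ]
front [0.57644372 0.13284804 0.032     ] [ 0.58983708 -0.00738108  0.032     ] [0.5745947  0.12752284 0.032     ] [ 0.58923493 -0.00579269  0.032     ]
bar [0.57324642 0.13558565 0.125     ] [ 0.58653949 -0.02572971  0.125     ]
puck [0.45843709 0.17883793 0.032     ] knob [0.7260436  0.22758091 0.06      ]
[467.6  90.9] [59.9 22.7] 7.9
[488.1   6.3] [59.1 22.2] 4.8
[485.5  53.7] [60.  22.8] 7.8
```

>>> {"method": "arm_command", "body": {
  "series": [
    [0.049, 0.0965, -0.012, 0, 0, -0.0019, 0],
    [0.049, 0.0965, -0.012, 0, 0, -0.0019, 0],
    [0.049, 0.0965, -0.012, 0, 0, -0.0019, 0],
    [0.049, 0.0965, -0.012, 0, 0, -0.0019, 0],
    [0.049, 0.0965, -0.012, 0, 0, -0.0019, 0],
    [0.049, 0.0965, -0.012, 0, 0, -0.0019, 0],
    [0.049, 0.0965, -0.012, 0, 0, -0.0019, 0],
    [0.049, 0.0965, -0.012, 0, 0, -0.0019, 0],
    [0.049, 0.0965, -0.012, 0, 0, -0.0019, 0],
    [0.049, 0.0965, -0.012, 0, 0, -0.0019, 0],
    [0.049, 0.0965, -0.012, 0, 0, -0.0019, 0],
    [0.049, 0.0965, -0.012, 0, 0, -0.0019, 0]
  ]
}}

```text
time_s: 1.6
position: [0.4356, 0.0493, 0.181]
tcp_rot: [-0.0, -0.058, 0.998, -0.0]
wrist_force: [1.0, -1.0, 0.4]
finger_gap: 0.0001
grip_force: 0.0
```

>>> {"method": "arm_command", "body": {
  "series": [
    [0, 0, -0.0735, 0, 0, 0, 0],
    [0, 0, -0.0735, 0, 0, 0, 0],
    [0, 0, -0.0735, 0, 0, 0, 0],
    [0, 0, -0.0735, 0, 0, 0, 0],
    [0, 0, 0, 0, 0, 0, 0],
    [0, 0, 0, 0, 0, 0, 0]
  ]
}}

```text
time_s: 2.35
position: [0.4361, 0.0477, 0.0354]
tcp_rot: [0.001, -0.058, 0.998, 0.0]
wrist_force: [0.2, -0.1, 0.1]
finger_gap: -0.0002
grip_force: 0.0
```

```bash
python3 - <<'E'
from plant import optics,sensors
from h import *
s=sensors.state();print(s["position"],s["wrist_force"])
c=optics.capture("side")
cv2.imwrite("pics/s1.png",cv2.resize(c["color"][75:235,230:430],None,fx=3.5,fy=3.5,interpolation=cv2.INTER_CUBIC)[:,:,::-1])
E
```

```text
[0.43614199 0.04770806 0.03541682] [ 0.16845846 -0.12716379  0.11194889]
```

View pics/s1.png

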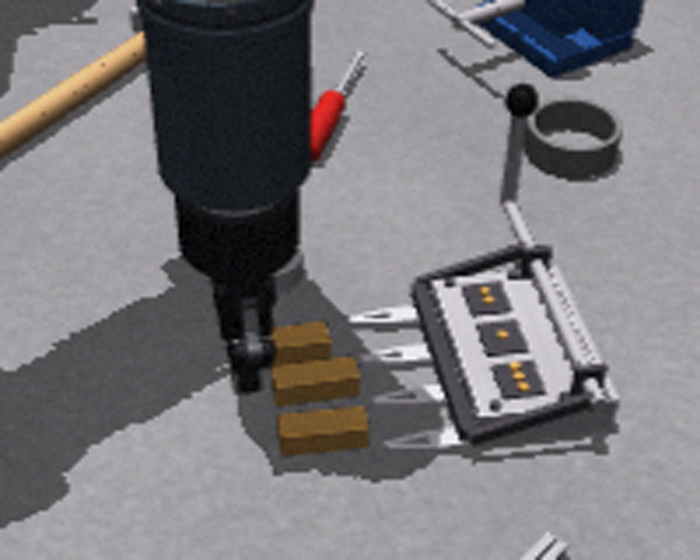

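The side view shows the bar lying shut: the handle stands upright with its knob at crop (521,100). It must have fallen shut after my first picture, so I'll open it with the handle first.

>>> {"method": "arm_command", "body": {
  "series": [
    [0, 0, 0.0776, 0, 0, 0, 0],
    [0, 0, 0.0776, 0, 0, 0, 0],
    [0.0655, 0.0595, 0, 0, 0, 0, 0],
    [0.0655, 0.0595, 0, 0, 0, 0, 0],
    [0.0655, 0.0595, 0, 0, 0, 0, 0],
    [0.0655, 0.0595, 0, 0, 0, 0, 0],
    [0.0655, 0.0595, 0, 0, 0, 0, 0],
    [0, 0, 0, 0, 0, 0, 0]
  ]
}}

```text
time_s: 3.4
position: [0.601, 0.1982, 0.1128]
tcp_rot: [0.001, -0.059, 0.998, 0.0]
wrist_force: [-1.1, -1.4, 0.0]
finger_gap: -0.0
grip_force: 0.0
```

```bash
python3 - <<'E'
from plant import optics,sensors
from h import *
s=sensors.state();print(s["position"],s["wrist_force"])
c=optics.capture("side")
cv2.imwrite("pics/s2.png",cv2.resize(c["color"][75:215,270:430],None,fx=3.5,fy=3.5,interpolation=cv2.INTER_CUBIC)[:,:,::-1])
def W(x,y,z): return np.array([.5843+x*.9932-y*.1167,.064+x*.1167+y*.9932,z])
print(proj(c,W(.075,.135,.135)))
print(((proj(c,W(.075,.135,.135))-[270,75])*3.5))
E
```

```text
[0.60101117 0.19817245 0.11276223] [-1.12550448 -1.44248672  0.03731077]
[378.76813165 102.91774118]
[380.68846077  97.71209414]
```

View pics/s2.png

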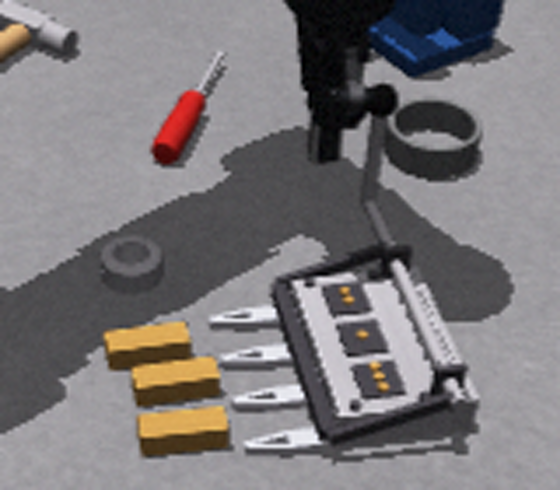

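The picture shows the bar shut. The knob is at crop (381,98), exactly where the jig pose predicts it, and the gripper is just in front of it.

>>> {"method": "arm_command", "body": {
  "series": [
    [0.02, 0.0023, 0, 0, 0, 0, 0],
    [0.02, 0.0023, 0, 0, 0, 0, 0],
    [0.01, 0.0012, 0, 0, 0, 0, 0],
    [0.01, 0.0012, 0, 0, 0, 0, 0],
    [0.01, 0.0012, 0, 0, 0, 0, 0],
    [0.01, 0.0012, 0, 0, 0, 0, 0],
    [0.01, 0.0012, -0.004, 0, 0, 0, 0],
    [0.01, 0.0012, -0.004, 0, 0, 0, 0],
    [0.01, 0.0012, -0.004, 0, 0, 0, 0],
    [0.01, 0.0012, -0.004, 0, 0, 0, 0],
    [0.01, 0.0012, -0.004, 0, 0, 0, 0],
    [0.01, 0.0012, 0, 0, 0, 0, 0]
  ]
}}

```text
time_s: 4.95
position: [0.6695, 0.2047, 0.1017]
tcp_rot: [0.0, -0.058, 0.998, 0.0]
wrist_force: [-0.1, 0.7, 0.7]
finger_gap: -0.0003
grip_force: 0.1
```

>>> {"method": "arm_command", "body": {
  "series": [
    [0.01, 0.0012, 0, 0, 0, 0, 0],
    [0.01, 0.0012, 0, 0, 0, 0, 0],
    [0.01, 0.0012, 0, 0, 0, 0, 0],
    [0, 0, 0, 0, 0, 0, 0],
    [0, 0, 0, 0, 0, 0, 0]
  ]
}}

```text
time_s: 5.58
position: [0.684, 0.2063, 0.1019]
tcp_rot: [-0.0, -0.058, 0.998, 0.0]
wrist_force: [-0.2, -0.2, -0.1]
finger_gap: -0.0001
grip_force: 0.0
```

```bash
python3 - <<'E'
from plant import optics,sensors
from h import *
s=sensors.state();print(s["position"],s["wrist_force"])
c=optics.capture("side")
cv2.imwrite("pics/s3.png",cv2.resize(c["color"][75:215,270:430],None,fx=3.5,fy=3.5,interpolation=cv2.INTER_CUBIC)[:,:,::-1])
E
```

```text
[0.68398627 0.20632286 0.10185823] [-0.21904413 -0.24758302 -0.12539683]
```

View pics/s3.png

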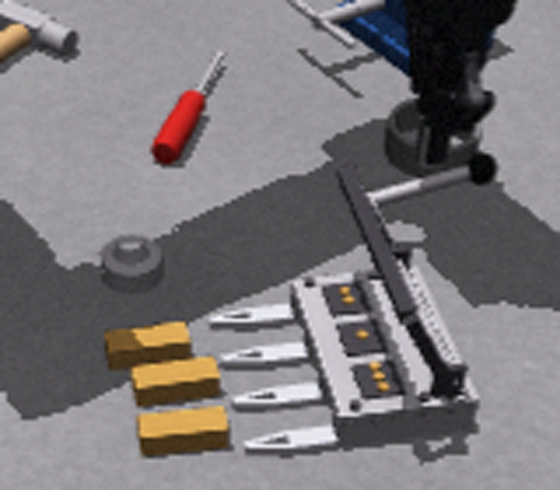

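The bar is now fully open: it stands up over the rear of the cover, and the handle lies back with its knob at crop (481,168). Now to get behind the middle blank.

>>> {"method": "arm_command", "body": {
  "series": [
    [-0.0993, -0.0117, 0, 0, 0, 0, 0],
    [-0.0993, -0.0117, 0, 0, 0, 0, 0],
    [-0.0745, -0.0735, 0, 0, 0, 0, 0],
    [-0.0745, -0.0735, 0, 0, 0, 0, 0],
    [-0.0745, -0.0735, 0, 0, 0, 0, 0],
    [-0.0745, -0.0735, 0, 0, 0, 0, 0],
    [0, 0, -0.0445, 0, 0, 0, 0],
    [0, 0, -0.0445, 0, 0, 0, 0],
    [0, 0, -0.0445, 0, 0, 0, 0],
    [0, 0, 0, 0, 0, 0, 0]
  ]
}}

```text
time_s: 6.88
position: [0.4346, 0.0471, 0.0343]
tcp_rot: [-0.001, -0.058, 0.998, -0.001]
wrist_force: [-0.2, 0.0, 0.6]
finger_gap: -0.0004
grip_force: 0.0
```

```bash
cat > j.py <<'E'
from plant import sensors
import numpy as np
s=sensors.state();p=s["position"];d=p[:2]-[.5843,.064];c,q=.9932,.1167
print("jig",(d[0]*c+d[1]*q)*1e3,(-d[0]*q+d[1]*c)*1e3,p[2]*1e3,"F",s["wrist_force"])
E
python3 j.py
```

```text
jig -150.65076812337512 0.7104183979031349 34.29542046245945 F [-0.18203929  0.04792296  0.56046166]
```

>>> {"method": "arm_command", "body": {
  "series": [
    [0.014, 0.0016, 0, 0, 0, 0, 0],
    [0.014, 0.0016, 0, 0, 0, 0, 0],
    [0.014, 0.0016, 0, 0, 0, 0, 0],
    [0.014, 0.0016, 0, 0, 0, 0, 0],
    [0.014, 0.0016, 0, 0, 0, 0, 0],
    [0.014, 0.0016, 0, 0, 0, 0, 0]
  ]
}}

```text
time_s: 7.62
position: [0.4782, 0.0524, 0.0351]
tcp_rot: [-0.0, -0.058, 0.998, -0.0]
wrist_force: [-1.5, -0.2, 0.6]
finger_gap: 0.0001
grip_force: 0.9
```

>>> {"method": "arm_command", "body": {
  "series": [
    [0.014, 0.0016, 0, 0, 0, 0, 0],
    [0.014, 0.0016, 0, 0, 0, 0, 0],
    [0.014, 0.0016, 0, 0, 0, 0, 0],
    [0.014, 0.0016, 0, 0, 0, 0, 0],
    [0.014, 0.0016, 0, 0, 0, 0, 0]
  ]
}}

```text
time_s: 8.25
position: [0.5132, 0.0565, 0.0351]
tcp_rot: [-0.0, -0.058, 0.998, 0.0]
wrist_force: [-2.3, 0.3, 0.6]
finger_gap: 0.0001
grip_force: 0.9
```

```bash
python3 j.py && python3 - <<'E'
from plant import optics
from h import *
c=optics.capture("side")
cv2.imwrite("pics/s4.png",cv2.resize(c["color"][75:215,270:430],None,fx=3.5,fy=3.5,interpolation=cv2.INTER_CUBIC)[:,:,::-1])
E
```

```text
jig -71.46969957029926 0.8294435137071489 35.121897990132794 F [-2.2904019   0.27968507  0.62817674]
```

View pics/s4.png

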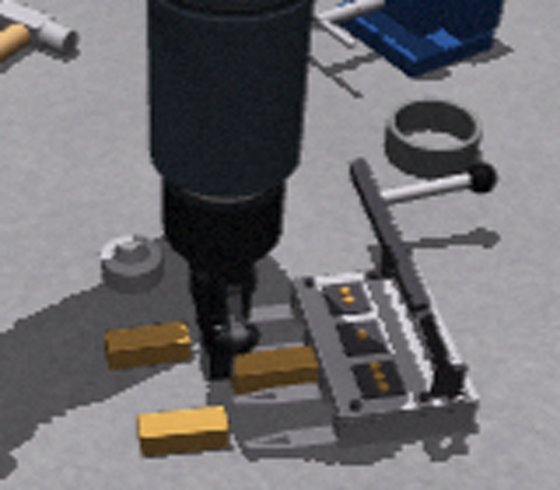

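The middle blank has entered its bay, with its tail at crop (235,370), and the bar is still open. Now I'll approach the stop slowly, reading the force.

>>> {"method": "arm_command", "body": {
  "series": [
    [0.006, 0.0007, 0, 0, 0, 0, 0],
    [0.006, 0.0007, 0, 0, 0, 0, 0],
    [0.006, 0.0007, 0, 0, 0, 0, 0]
  ]
}}

```text
time_s: 8.68
position: [0.5219, 0.0575, 0.0351]
tcp_rot: [-0.0, -0.058, 0.998, 0.0]
wrist_force: [-1.2, -0.4, 0.3]
finger_gap: -0.0002
grip_force: 0.6
```

>>> {"method": "arm_command", "body": {
  "series": [
    [0.003, 0.0004, 0, 0, 0, 0, 0],
    [0.003, 0.0003, 0, 0, 0, 0, 0]
  ]
}}

```text
time_s: 8.93
position: [0.5248, 0.0578, 0.0351]
tcp_rot: [-0.0, -0.058, 0.998, 0.0]
wrist_force: [-0.8, -0.1, 0.4]
finger_gap: 0.0002
grip_force: 0.6
```

>>> {"method": "arm_command", "body": {
  "series": [
    [0.002, 0.0002, 0, 0, 0, 0, 0],
    [0.002, 0.0002, 0, 0, 0, 0, 0],
    [0.002, 0.0003, 0, 0, 0, 0, 0]
  ]
}}

```text
time_s: 9.3
position: [0.5278, 0.0582, 0.0351]
tcp_rot: [-0.0, -0.058, 0.998, -0.0]
wrist_force: [-0.4, 0.5, -0.7]
finger_gap: 0.0001
grip_force: 0.5
```

>>> {"method": "arm_command", "body": {
  "series": [
    [0.002, 0.0002, 0, 0, 0, 0, 0],
    [0.002, 0.0002, 0, 0, 0, 0, 0],
    [0.002, 0.0003, 0, 0, 0, 0, 0]
  ]
}}

```text
time_s: 9.68
position: [0.53, 0.0584, 0.035]
tcp_rot: [-0.001, -0.058, 0.998, -0.0]
wrist_force: [-4.8, -0.1, 2.6]
finger_gap: 0.0001
grip_force: 2.7
```

>>> {"method": "arm_command", "body": {
  "series": [
    [0.002, 0.0002, 0, 0, 0, 0, 0],
    [0, 0, 0, 0, 0, 0, 0]
  ]
}}

```text
time_s: 9.93
position: [0.53, 0.0583, 0.0348]
tcp_rot: [-0.002, -0.058, 0.998, -0.0]
wrist_force: [-6.0, -0.1, 2.6]
finger_gap: 0.0
grip_force: 3.2
```

>>> {"method": "arm_command", "body": {
  "series": [
    [0.003, 0.0003, 0, 0, 0, 0, 0],
    [0, 0, 0, 0, 0, 0, 0],
    [0, 0, 0, 0, 0, 0, 0]
  ]
}}

```text
time_s: 10.3
position: [0.5302, 0.058, 0.0344]
tcp_rot: [-0.003, -0.058, 0.998, -0.0]
wrist_force: [-10.3, 0.1, 4.6]
finger_gap: -0.0001
grip_force: 4.8
```

That is firm contact at 10 N with no advance, so blank one is home at x ≈ 16 mm. Next the left blank.

>>> {"method": "arm_command", "body": {
  "series": [
    [-0.0397, -0.0047, 0, 0, 0, 0, 0],
    [-0.0397, -0.0047, 0, 0, 0, 0, 0],
    [0, 0, 0.1, 0, 0, 0, 0],
    [-0.0759, 0.0311, 0, 0, 0, 0, 0],
    [-0.0759, 0.0311, 0, 0, 0, 0, 0],
    [0, 0, -0.05, 0, 0, 0, 0],
    [0, 0, -0.05, 0, 0, 0, 0],
    [0, 0, 0, 0, 0, 0, 0]
  ]
}}

```text
time_s: 11.3
position: [0.4172, 0.0849, 0.0344]
tcp_rot: [-0.001, -0.058, 0.998, -0.001]
wrist_force: [-0.1, -0.2, -0.4]
finger_gap: -0.0004
grip_force: 0.0
```

```bash
python3 j.py
```

```text
jig -163.56550294417812 40.26046023786553 34.370401711307096 F [-0.13877386 -0.18132419 -0.38804968]
```

>>> {"method": "arm_command", "body": {
  "series": [
    [0.014, 0.0019, 0, 0, 0, 0, 0],
    [0.014, 0.0019, 0, 0, 0, 0, 0],
    [0.014, 0.0019, 0, 0, 0, 0, 0],
    [0.014, 0.0019, 0, 0, 0, 0, 0],
    [0.014, 0.0019, 0, 0, 0, 0, 0],
    [0.014, 0.0019, 0, 0, 0, 0, 0],
    [0.014, 0.0019, 0, 0, 0, 0, 0],
    [0.014, 0.0018, 0, 0, 0, 0, 0],
    [0.014, 0.0018, 0, 0, 0, 0, 0]
  ]
}}

```text
time_s: 12.42
position: [0.4811, 0.0937, 0.0351]
tcp_rot: [-0.0, -0.058, 0.998, -0.0]
wrist_force: [-0.2, -0.4, 0.3]
finger_gap: -0.0001
grip_force: 0.5
```

>>> {"method": "arm_command", "body": {
  "series": [
    [0.014, 0.0017, 0, 0, 0, 0, 0],
    [0.014, 0.0017, 0, 0, 0, 0, 0],
    [0.014, 0.0017, 0, 0, 0, 0, 0],
    [0.014, 0.0017, 0, 0, 0, 0, 0]
  ]
}}

```text
time_s: 12.92
position: [0.5091, 0.0971, 0.0351]
tcp_rot: [-0.0, -0.058, 0.998, 0.0]
wrist_force: [-0.8, -0.5, 0.8]
finger_gap: -0.0002
grip_force: 0.4
```

```bash
python3 j.py
```

```text
jig -70.80767531899374 41.61929312882023 35.11638128520878 F [-0.81767465 -0.45370812  0.77700517]
```

>>> {"method": "arm_command", "body": {
  "series": [
    [0.006, 0.0007, 0, 0, 0, 0, 0],
    [0.006, 0.0007, 0, 0, 0, 0, 0],
    [0.006, 0.0007, 0, 0, 0, 0, 0],
    [0.003, 0.0004, 0, 0, 0, 0, 0]
  ]
}}

```text
time_s: 13.42
position: [0.5193, 0.0983, 0.0351]
tcp_rot: [-0.0, -0.058, 0.998, -0.0]
wrist_force: [-1.7, -0.2, 0.1]
finger_gap: 0.0001
grip_force: 0.4
```

>>> {"method": "arm_command", "body": {
  "series": [
    [0.002, 0.0002, 0, 0, 0, 0, 0],
    [0.002, 0.0002, 0, 0, 0, 0, 0],
    [0.002, 0.0003, 0, 0, 0, 0, 0]
  ]
}}

```text
time_s: 13.8
position: [0.5222, 0.0986, 0.0352]
tcp_rot: [0.0, -0.058, 0.998, 0.0]
wrist_force: [-0.2, -0.6, -0.0]
finger_gap: 0.0001
grip_force: 0.3
```

>>> {"method": "arm_command", "body": {
  "series": [
    [0.002, 0.0002, 0, 0, 0, 0, 0],
    [0.002, 0.0002, 0, 0, 0, 0, 0],
    [0.002, 0.0003, 0, 0, 0, 0, 0]
  ]
}}

```text
time_s: 14.18
position: [0.5246, 0.0988, 0.035]
tcp_rot: [-0.001, -0.058, 0.998, -0.0]
wrist_force: [-4.6, 0.3, 2.2]
finger_gap: 0.0
grip_force: 2.0
```

>>> {"method": "arm_command", "body": {
  "series": [
    [0.003, 0.0003, 0, 0, 0, 0, 0],
    [0.002, 0.0003, 0, 0, 0, 0, 0],
    [0, 0, 0, 0, 0, 0, 0],
    [0, 0, 0, 0, 0, 0, 0]
  ]
}}

```text
time_s: 14.68
position: [0.5248, 0.0985, 0.0344]
tcp_rot: [-0.003, -0.058, 0.998, -0.001]
wrist_force: [-8.2, 0.2, 4.9]
finger_gap: 0.0003
grip_force: 4.3
```

```bash
python3 j.py
```

```text
jig -55.041378035565806 41.18994683050213 34.378504419952364 F [-8.17711107  0.24350132  4.90811559]
```

>>> {"method": "arm_command", "body": {
  "series": [
    [0.0015, 0.0002, 0, 0, 0, 0, 0],
    [0, 0, 0, 0, 0, 0, 0],
    [0, 0, 0, 0, 0, 0, 0]
  ]
}}

```text
time_s: 15.05
position: [0.5249, 0.0984, 0.0342]
tcp_rot: [-0.004, -0.058, 0.998, -0.001]
wrist_force: [-9.9, 0.6, 4.8]
finger_gap: 0.0001
grip_force: 5.2
```

Blank two is home: the force rose to about 10 N with no advance. Next the right blank.

>>> {"method": "arm_command", "body": {
  "series": [
    [-0.0397, -0.0047, 0, 0, 0, 0, 0],
    [-0.0397, -0.0047, 0, 0, 0, 0, 0],
    [0, 0, 0.1, 0, 0, 0, 0],
    [-0.0511, -0.0932, 0, 0, 0, 0, 0],
    [-0.0511, -0.0932, 0, 0, 0, 0, 0],
    [0, 0, -0.05, 0, 0, 0, 0],
    [0, 0, -0.05, 0, 0, 0, 0],
    [0, 0, 0, 0, 0, 0, 0]
  ]
}}

```text
time_s: 16.05
position: [0.4368, 0.001, 0.0342]
tcp_rot: [-0.001, -0.058, 0.998, -0.0]
wrist_force: [0.3, 0.8, -0.3]
finger_gap: -0.0002
grip_force: 0.0
```

>>> {"method": "arm_command", "body": {
  "series": [
    [0.014, 0.0018, 0, 0, 0, 0, 0],
    [0.014, 0.0018, 0, 0, 0, 0, 0],
    [0.014, 0.0018, 0, 0, 0, 0, 0],
    [0.014, 0.0018, 0, 0, 0, 0, 0],
    [0.014, 0.0018, 0, 0, 0, 0, 0]
  ]
}}

```text
time_s: 16.68
position: [0.4731, 0.006, 0.0352]
tcp_rot: [0.0, -0.058, 0.998, -0.0]
wrist_force: [-1.5, 0.2, 0.8]
finger_gap: 0.0
grip_force: 0.7
```

```bash
python3 j.py
```

```text
jig -117.18236011654551 -44.583465626179276 35.200026855431155 F [-1.45366405  0.21538178  0.75862373]
```

>>> {"method": "arm_command", "body": {
  "series": [
    [0.01, 0.0014, 0, 0, 0, 0, 0],
    [0.01, 0.0014, 0, 0, 0, 0, 0],
    [0.01, 0.0014, 0, 0, 0, 0, 0]
  ]
}}

```text
time_s: 17.05
position: [0.4879, 0.0081, 0.0351]
tcp_rot: [-0.0, -0.058, 0.998, 0.0]
wrist_force: [-1.0, -0.8, -0.3]
finger_gap: -0.0
grip_force: 0.6
```

>>> {"method": "arm_command", "body": {
  "series": [
    [0.01, 0.0014, 0, 0, 0, 0, 0],
    [0.01, 0.0014, 0, 0, 0, 0, 0],
    [0.01, 0.0014, 0, 0, 0, 0, 0]
  ]
}}

```text
time_s: 17.42
position: [0.5029, 0.0102, 0.0351]
tcp_rot: [-0.0, -0.058, 0.998, -0.0]
wrist_force: [-1.6, 0.1, 0.1]
finger_gap: -0.0002
grip_force: 0.5
```

```bash
python3 j.py && python3 - <<'E'
from plant import optics
from h import *
c=optics.capture("side")
cv2.imwrite("pics/s5.png",cv2.resize(c["color"][75:215,270:430],None,fx=3.5,fy=3.5,interpolation=cv2.INTER_CUBIC)[:,:,::-1])
E
```

```text
jig -87.11170213385218 -43.90930258704942 35.06616824362563 F [-1.56471188  0.05418528  0.05804494]
```

View pics/s5.png

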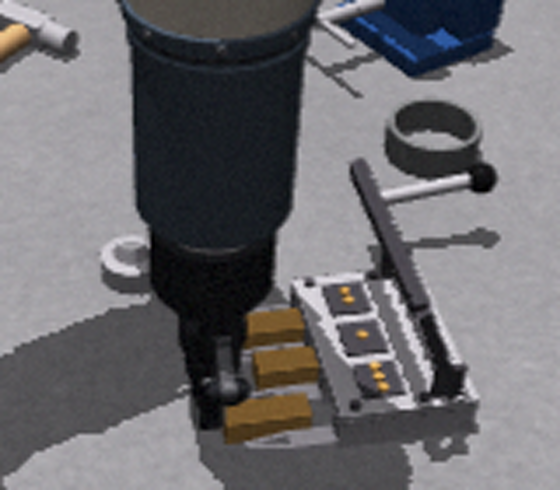

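Blanks one and two are in and the bar is open. The right blank is moving smoothly between its rails, at crop (268,418).

>>> {"method": "arm_command", "body": {
  "series": [
    [0.01, 0.0013, 0, 0, 0, 0, 0],
    [0.01, 0.0013, 0, 0, 0, 0, 0],
    [0.01, 0.0013, 0, 0, 0, 0, 0]
  ]
}}

```text
time_s: 17.85
position: [0.518, 0.0122, 0.0351]
tcp_rot: [0.0, -0.058, 0.998, 0.0]
wrist_force: [-0.5, 0.8, -0.1]
finger_gap: 0.0004
grip_force: 0.5
```

>>> {"method": "arm_command", "body": {
  "series": [
    [0.006, 0.0007, 0, 0, 0, 0, 0],
    [0.006, 0.0007, 0, 0, 0, 0, 0],
    [0.006, 0.0007, 0, 0, 0, 0, 0],
    [0.003, 0.0004, 0, 0, 0, 0, 0]
  ]
}}

```text
time_s: 18.35
position: [0.5283, 0.0134, 0.0351]
tcp_rot: [0.0, -0.058, 0.998, 0.0]
wrist_force: [-0.8, -1.3, 0.1]
finger_gap: -0.0002
grip_force: 0.6
```

>>> {"method": "arm_command", "body": {
  "series": [
    [0.002, 0.0002, 0, 0, 0, 0, 0],
    [0.002, 0.0002, 0, 0, 0, 0, 0],
    [0.002, 0.0003, 0, 0, 0, 0, 0]
  ]
}}

```text
time_s: 18.73
position: [0.5311, 0.0137, 0.0351]
tcp_rot: [0.0, -0.058, 0.998, 0.0]
wrist_force: [-1.0, -0.9, 0.5]
finger_gap: -0.0001
grip_force: 0.5
```

>>> {"method": "arm_command", "body": {
  "series": [
    [0.002, 0.0002, 0, 0, 0, 0, 0],
    [0.002, 0.0002, 0, 0, 0, 0, 0],
    [0.002, 0.0003, 0, 0, 0, 0, 0]
  ]
}}

```text
time_s: 19.1
position: [0.5326, 0.0137, 0.0348]
tcp_rot: [-0.002, -0.058, 0.998, -0.0]
wrist_force: [-7.0, 0.3, 3.4]
finger_gap: 0.0003
grip_force: 3.5
```

>>> {"method": "arm_command", "body": {
  "series": [
    [0.0025, 0.0003, 0, 0, 0, 0, 0],
    [0, 0, 0, 0, 0, 0, 0],
    [0, 0, 0, 0, 0, 0, 0]
  ]
}}

```text
time_s: 19.48
position: [0.5327, 0.0136, 0.0344]
tcp_rot: [-0.003, -0.058, 0.998, -0.0]
wrist_force: [-7.0, -1.0, 4.6]
finger_gap: -0.0001
grip_force: 4.1
```

```bash
python3 j.py
```

```text
jig -57.16290703914447 -44.02277862078015 34.425012761288535 F [-6.99681342 -1.02823253  4.59921006]
```

>>> {"method": "arm_command", "body": {
  "series": [
    [0.003, 0.0003, 0, 0, 0, 0, 0],
    [0, 0, 0, 0, 0, 0, 0],
    [0, 0, 0, 0, 0, 0, 0]
  ]
}}

```text
time_s: 19.85
position: [0.5328, 0.0135, 0.034]
tcp_rot: [-0.004, -0.058, 0.998, -0.0]
wrist_force: [-10.4, -0.0, 6.3]
finger_gap: -0.0001
grip_force: 5.7
```

All three blanks are home. Now I'll go over the bar and behind it.

>>> {"method": "arm_command", "body": {
  "series": [
    [-0.0596, -0.007, 0, 0, 0, 0, 0],
    [0, 0, 0.1, 0, 0, 0, 0],
    [0, 0, 0.1, 0, 0, 0, 0],
    [0, 0, 0.1, 0, 0, 0, 0],
    [0.0759, 0.031, 0, 0, 0, 0, 0],
    [0.0759, 0.031, 0, 0, 0, 0, 0],
    [0.0759, 0.031, 0, 0, 0, 0, 0],
    [0.0759, 0.031, 0, 0, 0, 0, 0],
    [0, 0, 0, 0, 0, 0, 0],
    [0, 0, -0.06, 0, 0, 0, 0],
    [0, 0, -0.06, 0, 0, 0, 0],
    [0, 0, 0, 0, 0, 0, 0]
  ]
}}

```text
time_s: 21.35
position: [0.6573, 0.0724, 0.1229]
tcp_rot: [-0.002, -0.058, 0.998, -0.0]
wrist_force: [-0.5, -0.1, -0.5]
finger_gap: -0.0002
grip_force: 0.0
```

```bash
python3 j.py
```

```text
jig 73.44108012728618 -0.18085219560645335 122.94789798596301 F [-0.51470881 -0.13078143 -0.45642028]
```

>>> {"method": "arm_command", "body": {
  "series": [
    [-0.0099, -0.0012, 0, 0, 0, 0, 0],
    [-0.0099, -0.0012, 0, 0, 0, 0, 0],
    [-0.0099, -0.0012, 0, 0, 0, 0, 0],
    [-0.0099, -0.0012, 0, 0, 0, 0, 0],
    [-0.0099, -0.0012, -0.006, 0, 0, 0, 0],
    [-0.0099, -0.0012, -0.006, 0, 0, 0, 0],
    [-0.0099, -0.0012, -0.006, 0, 0, 0, 0],
    [-0.0099, -0.0012, -0.006, 0, 0, 0, 0]
  ]
}}

```text
time_s: 22.35
position: [0.619, 0.0681, 0.1127]
tcp_rot: [-0.0, -0.058, 0.998, 0.0]
wrist_force: [1.9, -0.7, -0.5]
finger_gap: 0.0
grip_force: 0.9
```

>>> {"method": "arm_command", "body": {
  "series": [
    [-0.0099, -0.0012, -0.006, 0, 0, 0, 0],
    [-0.0099, -0.0012, -0.007, 0, 0, 0, 0],
    [-0.0099, -0.0012, -0.007, 0, 0, 0, 0],
    [-0.0099, -0.0012, -0.007, 0, 0, 0, 0],
    [-0.0099, -0.0012, -0.006, 0, 0, 0, 0]
  ]
}}

```text
time_s: 22.98
position: [0.6, 0.066, 0.0972]
tcp_rot: [0.006, -0.059, 0.998, 0.001]
wrist_force: [23.4, -0.7, -15.3]
finger_gap: -0.0001
grip_force: 12.2
```

```bash
python3 j.py
```

```text
jig 15.82594608719028 0.14204779266287193 97.23689143844422 F [ 23.39585705  -0.65413331 -15.25947351]
```

>>> {"method": "arm_command", "body": {
  "series": [
    [0.012, 0.0014, 0.004, 0, 0, 0, 0],
    [0, 0, 0, 0, 0, 0, 0]
  ]
}}

```text
time_s: 23.22
position: [0.6019, 0.0661, 0.0987]
tcp_rot: [0.001, -0.058, 0.998, 0.0]
wrist_force: [6.4, -0.0, -5.3]
finger_gap: 0.0002
grip_force: 3.2
```

```bash
python3 j.py && python3 - <<'E'
from plant import optics
from h import *
c=optics.capture("side")
cv2.imwrite("pics/s6.png",cv2.resize(c["color"][75:215,270:430],None,fx=3.5,fy=3.5,interpolation=cv2.INTER_CUBIC)[:,:,::-1])
E
```

```text
jig 17.692961358791226 0.013618840596595332 98.68195670354075 F [ 6.37302932 -0.01457795 -5.29140962]
```

View pics/s6.png

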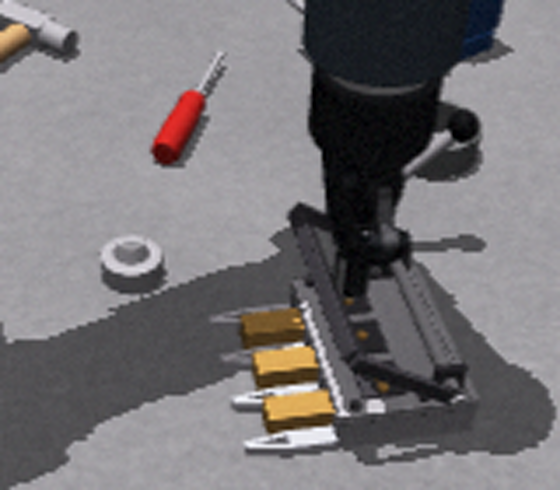

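The bar is half down and leaning against the finger. The reaction is purely radial, so the pull is friction-locked. I need to follow the arc, which here means mostly downward.

>>> {"method": "arm_command", "body": {
  "series": [
    [-0.002, -0.0002, -0.006, 0, 0, 0, 0],
    [-0.002, -0.0002, -0.006, 0, 0, 0, 0],
    [-0.002, -0.0002, -0.006, 0, 0, 0, 0],
    [-0.002, -0.0002, -0.006, 0, 0, 0, 0],
    [-0.002, -0.0002, -0.006, 0, 0, 0, 0]
  ]
}}

```text
time_s: 23.9
position: [0.5949, 0.065, 0.0834]
tcp_rot: [-0.001, -0.058, 0.998, -0.0]
wrist_force: [-0.1, -0.1, -0.3]
finger_gap: 0.0003
grip_force: 0.0
```

```bash
python3 j.py
```

```text
jig 10.62394565408322 -0.2011729527792443 83.36173809936506 F [-0.11659679 -0.14637764 -0.27513314]
```

>>> {"method": "arm_command", "body": {
  "series": [
    [0.004, 0, 0.04, 0, 0, 0, 0],
    [0, 0, 0.1, 0, 0, 0, 0],
    [0, 0, 0.1, 0, 0, 0, 0],
    [-0.1, -0.03, 0, 0, 0, 0, 0],
    [-0.1, -0.03, 0, 0, 0, 0, 0],
    [-0.1, -0.03, 0, 0, 0, 0, 0],
    [-0.1, -0.03, 0, 0, 0, 0, 0],
    [0, 0, 0, 0, 0, 0, 0]
  ]
}}

```text
time_s: 24.9
position: [0.3943, 0.0041, 0.2039]
tcp_rot: [0.0, -0.058, 0.998, 0.0]
wrist_force: [1.9, -0.1, 1.1]
finger_gap: 0.0
grip_force: 0.0
```

```bash
python3 j.py; python3 - <<'E'
from plant import optics
from h import *
def W(x,y,z): return np.array([.5843+x*.9932-y*.1167,.064+x*.1167+y*.9932,z])
for n in("side","top"):
    c=optics.capture(n)
    for a in(0,.06,.75,1.45):
        p=W(.075+.09*np.sin(a),.135,.045+.09*np.cos(a));u=proj(c,p).round().astype(int)
        print(n,a,u,"knob mean",c["color"][u[1]-1:u[1]+2,u[0]-1:u[0]+2].mean().round(1))
    for y in(-.06,-.02,.02,.06):
        print(" bar shut/open px",y,[c["color"][v[1],v[0]].tolist() for v in (proj(c,W(-.008,y,.032)).round().astype(int),proj(c,W(.041,y,.131)).round().astype(int))])
    for k in blobs(c):
        r=cv2.minAreaRect(k)
        if 190<r[0][0]<420 and 120<r[0][1]<215:
            d=ray(c,r[0],.02)[:2]-[.5843,.064]
            print("  brass",np.round(r[1],1),"jig",np.round([d[0]*993.2+d[1]*116.7,-d[0]*116.7+d[1]*993.2],1))
E
```

```text
jig -195.6496838962797 -37.28211285962312 203.90770108954973 F [ 1.85907441 -0.08802878  1.05465113]
side 0 [379 103] knob mean 14.2
side 0.06 [381 103] knob mean 16.4
side 0.75 [401 109] knob mean 40.8
side 1.45 [407 125] knob mean 157.4
 bar shut/open px -0.06 [[71, 67, 74], [172, 166, 175]]
 bar shut/open px -0.02 [[90, 81, 78], [154, 152, 157]]
 bar shut/open px 0.02 [[94, 88, 88], [157, 155, 159]]
 bar shut/open px 0.06 [[71, 70, 75], [123, 121, 125]]
  brass [ 6.6 12.8] jig [-31.2 -45.4]
  brass [ 5.9 11.7] jig [-29.5  -1. ]
  brass [ 5.4 11. ] jig [-29.5  39.6]
top 0 [179 103] knob mean 16.2
top 0.06 [179 100] knob mean 27.6
top 0.75 [181  77] knob mean 109.2
top 1.45 [187  73] knob mean 109.0
 bar shut/open px -0.06 [[67, 64, 63], [142, 138, 133]]
 bar shut/open px -0.02 [[67, 65, 66], [144, 142, 136]]
 bar shut/open px 0.02 [[62, 61, 62], [146, 143, 139]]
 bar shut/open px 0.06 [[55, 51, 56], [54, 52, 53]]
  brass [12. 10.] jig [-29.4  40.7]
  brass [12.2  9.8] jig [-28.9  -0.3]
  brass [13.  9.] jig [-30.9 -43.1]
```

The bar is shut on the blanks: both views put the knob at its shut position, and the bar covers the blanks. The blank tails are where I left them.

```bash
python3 -c "
from plant import env;print(env.close_job())"
```

```text
the job is handed in; nothing more can be done
None
```

The job is handed in but its verdict was not reported: I opened the bar, pushed the blanks home in stud order (middle, left, right; about 10 N against each stop), swung the bar down onto them, and kept clear of the pliers, bowl and puck.

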